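Fit the snap ring on a printer gearbox axle

ROBOT

A 6-joint arm with a two-finger parallel gripper is mounted at the origin on the work surface. World frame = base frame: x ahead of the robot, y to its left, z up, the work surface at z = 0. Lengths are in m, angles in rad, forces in N, time in s.
With the tool pointing down it reaches from about 0.35 to 0.775 m from the base axis. Payload 7.3 kg.
Tool frame: the origin (TCP) lies between the finger pads; the fingertips stand 8 mm ahead of it and the grasp point (between the pads) lies 11 mm behind it (robot.nose_length is the distance from the TCP to the fingertips, in m); z points along the fingers, y is the line along which they close (so a half turn about z gives the same grasp; the last joint's range is limited). The gripper opens to 92 mm and grips with 3 to 60 N. Pads are 19 mm wide; open, the fingers measure 130 mm over their backs; the gripper's body (75 mm by 190 mm) begins 47 mm behind the grasp point.
Start: joints at [-1.399, 0.342, 1.524, -0, 1.275, -0.146], TCP at [0.164, -0.499, 0.235] pointing down, gripper open.
Joint ranges: [-2.53, 2.53], [-0.77, 2.02], [0.04, 2.7], [-1, 4.14], [0.28, 2.66], [-3.11, 3.11]. Speed limits (rad/s): [2.57, 2.57, 3.14, 3.14, 3.14, 3.14].

INTERFACE

Orientations are given as [roll, pitch, yaw] about the fixed x, y, z axes, in that order (R = Rz(yaw) Ry(pitch) Rx(roll)).
In Python, from cell import robot gives the robot as it stands. The module is installed in compiled form; this text tells all that it offers.
- The arm moves only by the shell command python3 -m jog 'ROWS' [FORCE]. ROWS is JSON, a list that holds one entry, the list of rows, each a list of 5 numbers: the gripper's target within -1 to 1 (fully open at 1, half-way at 0, shut at -1), then the shift along the tool's x, y, z in m, then the turn about the tool's z in rad. A call has 1 to 5 rows; each row is the pose to reach, as a shift and turn from the pose commanded when the call began, along the tool's axes at that moment; what a row does not reach only later rows make up. A row lasts 1/12 s, in which the tool goes at most 41.7 mm and 7.16 degrees, less where a joint would pass 70% of its speed; a pose out of reach is approached as far as the arm can. A call with a gripper value outside its range is refused whole. The fingers move at their own pace and stop on an object; FORCE is the grip in N (left out, the last holds). Time passes only in rows, so rows that repeat a pose let the fingers close. It gives the time, the measured TCP pose, the force, the opening and the grip force at its end, in the units of the state.
- robot.observe(): the state, without advancing time (a new reading comes with each control period).
- robot.read_camera(name): name is "scene" or "side" or "wrist"; returns the picture (400x640x3 uint8, red, green, blue); there is no depth.
- robot.camera_model(name): a dict with "camera_matrix" (3x3 intrinsics, pixels), "dist_coeffs" ([k1, k2, p1, p2, k3] as OpenCV has them; the pictures are not rectified), "position" and "attitude" of the camera in the world; the wrist camera has in their place "mount" (4x4, takes a point from camera to tool coordinates, whose origin is the TCP and whose axes are the flange's). Camera axes: x right, y down, z forward; pixel columns grow to the right and rows downward; lengths in m; the calibration is good to about 2 mm. A picture is of the moment at which its call begins: read the wrist's pose just before it. camera_model takes no time and is no camera call.
- robot.hand_in(): hands the job in; it is judged then, once.
The state is a dict: "time": time; "qpos": joint angles; "qvel": joint speeds; "joint_efforts": joint torques, N m; "tool_pos": TCP position; "tool_rot": TCP orientation; "contact_force": force on the tool from outside, world axes, zero at the start; "torque": the same for the moment, N m; "opening": finger opening in m; "grip_force": force on a finger pad.
Only numpy, scipy, OpenCV 4.12 (cv2) and the standard library are available. Lean on these libraries where they do the work, as an engineer would, in place of code of your own. Each camera call takes 0.05 s, during which the arm holds its last target. There are 200 camera calls.

TASK

Press the sprung plunger on the printer gearbox all the way down, so that the axle stub rises out of its gear (it stays up by itself). Then pick up the snap-ring pliers by the handles, squeeze them fully to spread the snap ring on their tips, and slide the ring, kept level, over the stub and down to its groove, just above the dark steel washer. Finish while still holding the pliers squeezed, with the spread ring around the stub at the groove; leave the jar, the screwdriver and the spare gear that lie about where they are.

Things in the scene. Friction and masses are not known exactly. Their poses are not given: they have to be found in the camera images.
- gearbox: fixed black printer gearbox 124 x 176 mm (x, y), 50 mm high, origin under its centre. On top, at y = -35 mm: white gear (radius 40, top 60 mm above the table) and dark steel washer (radius 26, face at 62 mm) through whose centre the axle stub comes up. The plunger stands at y = +60 mm. Nothing else on it is higher than 56 mm
- plunger_top (a point): centre of the plunger's flat round steel head (diameter 26 mm), on its top face: 76 mm above the table when up, 62 mm when fully down. Pressed straight down; it needs about 10 N
- plunger (a joint): plunger stroke in m: 0 up, 0.014 fully down; light spring, but it is stiff and stays down where it is left. It lifts the axle stub by the same amount
- groove (a point): centre of the groove (5 mm wide, diameter 17) in the upright axle stub; moves with the stub. Above it: 6 mm of shaft of diameter 21, then a 3 mm chamfer to 14; stub top 11.5 mm above this point. Plunger up: stub top flush with the washer; plunger down: this point is 64.5 mm above the table, the groove's lower edge level with the washer face
- washer_face (a point): fixed point on the stub's axis at the height of the washer's upper face (62 mm above the table)
- rest: fixed rest on which the pliers lie: steel strip with a grey block 40 mm high under the pliers' pivot (x -18 to 12 mm, 40 mm wide) and one under the handle ends (x -115 to -101 mm, 76 mm wide); origin on the table below the pivot, x towards the tips
- pliers_grip (a point): mid-point between the handles of the bent-nose snap-ring pliers, best grip from above; x to the tips, z up; 46 mm above the table at the start. Handles: black bars 9 mm wide (y), 12 high, from 54 mm behind to 31 mm ahead of it; over their outer faces 54 mm at rest, 30 mm (parallel) when squeezed, about 9 N each. Pivot (diameter 20) 65 mm ahead. Weight about 0.17 kg
- ring_center (a point): centre of the spread snap ring hooked on the bent tips: 128 mm ahead (x) of pliers_grip and 34 mm below it, same axes; 3 mm thick, level when the pliers are. Spread it is round, 28 mm inside, 35 outside; at rest pinched to 19 mm across (y), too narrow for the stub. The tip pins end level with its underside. Lying flat on the washer it is at the groove
- pliers_left (a joint): swing of the pliers' left handle and jaw in rad: 0 at rest, 0.187 fully squeezed (ring fully spread; a hard grip strains it to 0.20); sprung, opens again if let go. The right one mirrors it
- jar: bystander: closed glass jar, 64 mm diameter, 85 mm high, origin at its underside
- screwdriver: bystander: black-handled screwdriver, 170 mm long, lying between the work places
- spare_gear: bystander: white spare gear, diameter 48, 12 mm high, origin at its underside

How it is judged:
On the way, in this order (a step that is already met when the one before it is completed fails the run):
1. the plunger is pressed fully down (value of joint plunger above 0.0128 m), for 0.1 s.
2. the pliers are held up with the ring spread, above the stub's height (height (world z) of ring_center above 0.076 m and value of joint pliers_left above 0.155 rad and contact force between the fingers and pliers above 3 N), for 0.1 s.
At the end, for the whole second after the job is handed in: plunger still down (over 12.5 mm); fingers hold the pliers (over 3 N), swing over 0.155 rad so the ring is spread; ring around the stub (centres within 5 mm across), within 2.5 mm above or 3 mm below the groove's middle, level within 0.12 rad (value of joint plunger above 0.0125 m and value of joint pliers_left above 0.155 rad and contact force between the fingers and pliers above 3 N and horizontal distance between ring_center and groove below 0.005 m and z of ring_center in the frame of groove between -0.003 and 0.0025 m and angle between ring_center's own z axis and vertical below 0.12 rad); the arm keeps its last pose, push and grip.
It fails at once if the jar, screwdriver or spare gear is disturbed (moved over 30 mm) (distance of any of jar, screwdriver, spare_gear from where it was at the start of the episode above 0.03 m).
It also fails if it takes over 58 s, if anything falls off the work surface, if the arm or the gripper's body presses on something with over 40 N, if the wrist force passes 120 N, or if a joint passes its speed limit or range.

## Working session

There is one attempt and no reset: what is moved stays moved. The work goes in short steps, Python scripts to look and compute and a shell command to move; the robot and the scene stay as the last step left them, time stands still between calls to the robot, and variables do not carry over. Pictures are saved under pics/ and viewed, at most 10 in all, crops included, and the job is handed in when it is done.

```bash
mkdir -p pics; python3 - <<'E'
from cell import robot
import cv2
s=robot.observe();print(s['time'],s['tool_pos'],s['tool_rot'],s['opening'],s['contact_force'])
for n in("scene","side","wrist"):
    cv2.imwrite(f"pics/{n}0.png",robot.read_camera(n)[:,:,::-1]);m=robot.camera_model(n);print(n,{k:(v.tolist() if hasattr(v,'tolist') else v) for k,v in m.items()})
E
```

```text
0.0 [ 0.16397441 -0.49829349  0.2340512 ] [-3.14004169e+00 -2.10183426e-04  3.17792526e-01] 0.09163942677415209 [-0.38635229  0.57815659 -0.06028372]
scene {'camera_matrix': [[443.24138807482024, 0.0, 319.8170196994449], [0.0, 443.24138807482024, 195.56111718719023], [0.0, 0.0, 1.0]], 'dist_coeffs': [-0.009401483443325207, 0.0, 0.0, 0.0, 0.0], 'position': [1.2270495401907775, 0.33571464692778263, 0.6783496820493645], 'attitude': [-2.244588717961082, -0.0039024078636125115, 2.053491406458492]}
side {'camera_matrix': [[378.29110554107035, 0.0, 317.3023846450123], [0.0, 378.29110554107035, 194.84194968860984], [0.0, 0.0, 1.0]], 'dist_coeffs': [-0.06495732632254941, 0.0, 0.0, 0.0, 0.0], 'position': [0.266641555755351, -0.5844073787693074, 0.4993989793051864], 'attitude': [-2.153267279837162, -0.01906501111832859, -0.39458480804539064]}
wrist {'camera_matrix': [[299.00676216526983, 0.0, 316.9140355701758], [0.0, 299.00676216526983, 200.5388686609795], [0.0, 0.0, 1.0]], 'dist_coeffs': [0.00828326810103004, 0.0, 0.0, 0.0, 0.0], 'mount': [[0.0008425176069257773, -0.9649315389928069, -0.2625003147065804, 0.06979737247372192], [0.9999996416018964, 0.0007910723187403789, 0.00030166316212124994, -0.00043764656492917275], [-8.342756665794419e-05, -0.26250047478349103, 0.9649318596555309, -0.15051770074522508], [0.0, 0.0, 0.0, 1.0]]}
```

View pics/scene0.png

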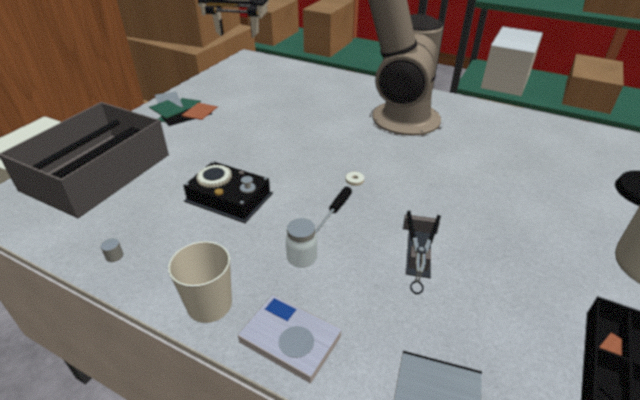

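View pics/side0.png

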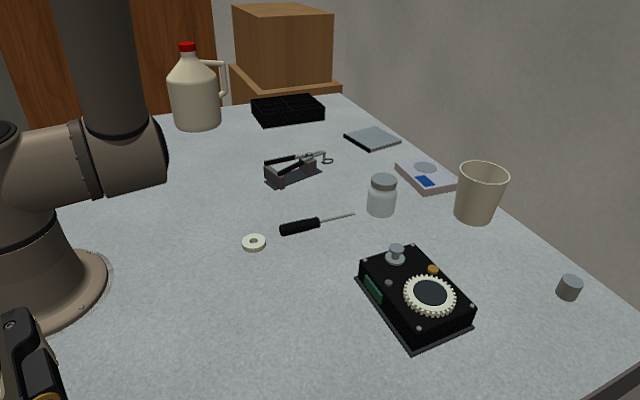

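The scene view shows the plunger head at about (248,181), the washer at (214,176), the pliers' handle ends at (407,215) and (438,217) and the ring at (417,287). In the side view the plunger is at (397,247), the washer at (431,292) and the ring at (327,160). The screwdriver and the jar lie between the two work places.

```bash
cat > h.py <<'E'
from cell import robot
import cv2, numpy as np
from scipy.spatial.transform import Rotation as R
def campose(n,s=None):
    m=robot.camera_model(n)
    if n!="wrist": return m,R.from_euler('xyz',m['attitude']).as_matrix(),np.array(m['position'])
    s=s or robot.observe(); T=np.array(m['mount']); Rt=R.from_euler('xyz',s['tool_rot']).as_matrix()
    return m,Rt@T[:3,:3],Rt@T[:3,3]+np.array(s['tool_pos'])
def px(n,uv,z,s=None):
    m,Rc,p=campose(n,s)
    q=cv2.undistortPoints(np.array([[uv]],float),np.array(m['camera_matrix']),np.array(m['dist_coeffs']))[0,0]
    d=Rc@np.array([*q,1]); return p+d*(z-p[2])/d[2]
def proj(n,P,s=None):
    m,Rc,p=campose(n,s)
    return cv2.projectPoints((np.atleast_2d(P)-p)@Rc,np.zeros(3),np.zeros(3),np.array(m['camera_matrix']),np.array(m['dist_coeffs']))[0][:,0]
def totool(P,s=None):
    s=s or robot.observe(); return R.from_euler('xyz',s['tool_rot']).as_matrix().T@(np.array(P)-np.array(s['tool_pos']))
E
python3 - <<'E'
from h import *
np.set_printoptions(precision=4,suppress=True)
for n,L in dict(scene=dict(plunger=(248,181,.076),washer=(214,176,.062),ring=(417,287,.012),hL=(407,214,.05),hR=(438,216,.05),pivot=(423,243,.05),jar=(301,227,.085),gear=(355,178,.012),sd=(340,200,.01)),side=dict(plunger=(397,247,.076),washer=(431,292,.062),ring=(327,160,.012),jar=(383,180,.085),gear=(254,241,.012),sdh=(300,226,.01))).items():
    for k,v in L.items(): print(n,k,px(n,v[:2],v[2])[:2])
a=[cv2.resize(cv2.imread("pics/scene0.png")[190:310,370:470],None,fx=4,fy=4,interpolation=cv2.INTER_CUBIC),cv2.resize(cv2.imread("pics/side0.png")[130:205,250:345],None,fx=4,fy=4,interpolation=cv2.INTER_CUBIC)]
h=max(x.shape[0] for x in a)
cv2.imwrite("pics/crop.png",np.hstack([cv2.copyMakeBorder(x,0,h-x.shape[0],0,0,0) for x in a]))
E
```

```text
scene plunger [ 0.5872 -0.181 ]
scene washer [ 0.5936 -0.2751]
scene ring [0.6483 0.2458]
scene hL [0.4971 0.1689]
scene hR [0.4721 0.2301]
scene pivot [0.567  0.2264]
scene jar [0.673  0.0061]
scene gear [ 0.3816 -0.0036]
scene sd [ 0.4769 -0.0001]
side plunger [ 0.5858 -0.1912]
side washer [ 0.5885 -0.2873]
side ring [0.6509 0.2453]
side jar [ 0.6691 -0.0036]
side gear [ 0.3795 -0.0128]
side sdh [0.4817 0.0017]
```

View pics/crop.png

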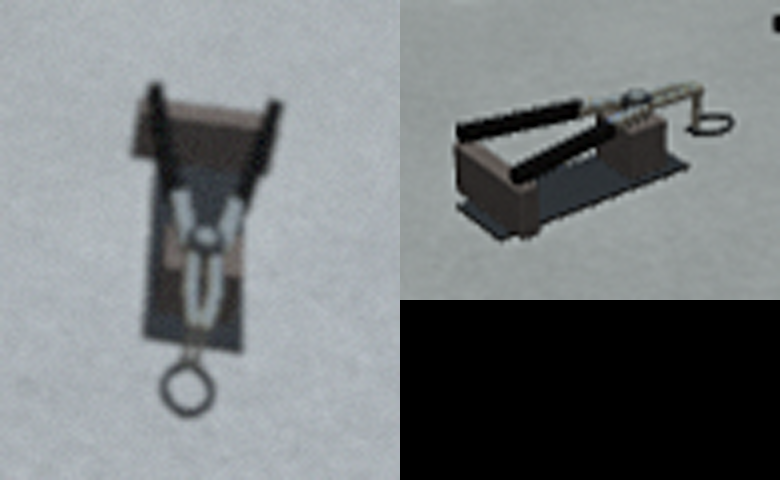

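The two cameras agree within about 1 cm. The plunger is at about (0.586,-0.186), the stub at about (0.591,-0.281) and the ring at about (0.65,0.2455), with the pliers' yaw around 15°. I'm going above the plunger first.

```bash
python3 -m jog '[[[-1,0.038,-0.0125,0,0],[-1,0.076,-0.025,0,0],[-1,0.114,-0.0375,0,0],[-1,0.152,-0.05,0,0],[-1,0.19,-0.0625,0,0]]]' 30
python3 -m jog '[[[-1,0.038,-0.0125,0,0],[-1,0.076,-0.025,0,0],[-1,0.114,-0.0375,0,0],[-1,0.152,-0.05,0,0],[-1,0.19,-0.0625,0,0]]]'
python3 -m jog '[[[-1,0.038,-0.0125,0.02,0],[-1,0.076,-0.025,0.04,0],[-1,0.114,-0.037,0.05,0],[-1,0.12,-0.039,0.05,0],[-1,0.12,-0.039,0.05,0]]]'
python3 - <<'E'
from h import *
s=robot.observe();print(s['time'],s['tool_pos'],s['tool_rot'],s['opening'],s['contact_force'])
cv2.imwrite("pics/w1.png",robot.read_camera("wrist")[:,:,::-1])
print(proj("wrist",[[.5865,-.186,.076],[.591,-.281,.062]],s))
E
```

```text
time: 0.57
tool_pos: [0.3261, -0.3786, 0.2346]
tool_rot: [-3.141, 0.0, 0.317]
contact_force: [1.0, -0.7, -0.3]
opening: 0.0629
grip_force: 0.0
time: 0.98
tool_pos: [0.4873, -0.2596, 0.2346]
tool_rot: [-3.141, 0.0, 0.318]
contact_force: [0.3, -0.9, -0.0]
opening: 0.0296
grip_force: 0.0
time: 1.4
tool_pos: [0.5892, -0.184, 0.1828]
tool_rot: [-3.139, 0.002, 0.322]
contact_force: [-0.1, -0.3, 0.4]
opening: 0.0008
grip_force: 0.0
1.4 [ 0.58915092 -0.18402078  0.18276192] [-3.13943227e+00  1.61955765e-03  3.21759787e-01] 0.0007834117826387764 [-0.11397186 -0.30265907  0.40891177]
[[318.73269566 203.53445914]
 [413.91246139 225.48526313]]
```

View pics/w1.png

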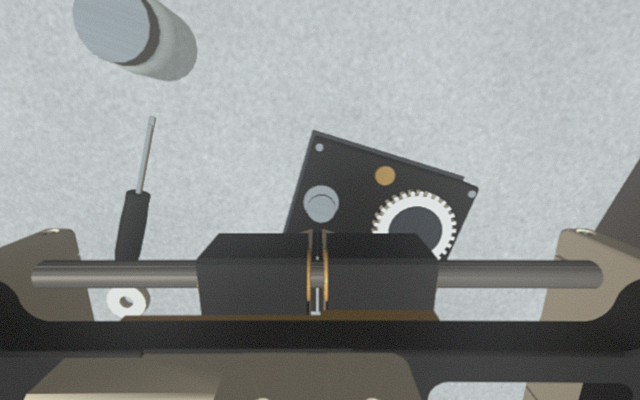

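The head is at (320,205) and the washer centre is near (415,230), both close to the predictions. Shifting about -4 mm in tool x, then going down.

```bash
python3 -m jog '[[[-1,-0.004,0.001,0.035,0],[-1,-0.004,0.001,0.065,0],[-1,-0.004,0.001,0.085,0],[-1,-0.004,0.001,0.097,0],[-1,-0.004,0.001,0.097,0]]]'
python3 -m jog '[[[-1,0,0,0.004,0],[-1,0,0,0.008,0],[-1,0,0,0.012,0],[-1,0,0,0.015,0],[-1,0,0,0.015,0]]]'
```

```text
time: 1.87
tool_pos: [0.5819, -0.1899, 0.0856]
tool_rot: [-3.139, 0.004, 0.316]
contact_force: [-0.9, -0.2, 0.3]
opening: 0.0004
grip_force: 0.0
time: 2.28
tool_pos: [0.5845, -0.1902, 0.0747]
tool_rot: [3.139, -0.001, 0.317]
contact_force: [-1.5, -1.5, 1.8]
opening: 0.0005
grip_force: 0.8
```

```bash
python3 -m jog '[[[-1,0,0,0.002,0],[-1,0,0,0.004,0],[-1,0,0,0.004,0],[-1,0,0,0.004,0]]]'
```

```text
time: 2.62
tool_pos: [0.5845, -0.1902, 0.071]
tool_rot: [3.139, -0.001, 0.317]
contact_force: [-2.8, -1.6, 5.6]
opening: 0.0004
grip_force: 3.0
```

```bash
python3 -m jog '[[[-1,0,0,0.002,0],[-1,0,0,0.004,0],[-1,0,0,0.004,0],[-1,0,0,0.004,0]]]'; python3 -m jog '[[[-1,0,0,0.002,0],[-1,0,0,0.002,0],[-1,0,0,0.002,0],[-1,0,0,0.002,0]]]'
```

```text
time: 2.95
tool_pos: [0.5847, -0.1903, 0.0699]
tool_rot: [3.138, -0.002, 0.318]
contact_force: [-10.6, 1.9, 25.2]
opening: 0.0006
grip_force: 12.6
time: 3.28
tool_pos: [0.5848, -0.1903, 0.0698]
tool_rot: [3.137, -0.003, 0.318]
contact_force: [-14.3, 3.3, 36.2]
opening: 0.0006
grip_force: 18.5
```

The plunger bottomed with the tip at 62 mm and 36 N. Next I rise and look down on the stub.

```bash
python3 -m jog '[[[-1,0,0,-0.04,0],[-1,0,0,-0.08,0],[-1,-0.01,0.03,-0.11,0],[-1,-0.02,0.06,-0.13,0],[-1,-0.03,0.09,-0.14,0]]]'; python3 -m jog '[[[-1,0,0,0,0],[-1,0,0,0,0],[-1,0,0,0,0]]]'
python3 - <<'E'
from h import *
s=robot.observe();print(s['time'],s['tool_pos'],s['tool_rot'],s['contact_force'])
im=robot.read_camera("wrist")[:,:,::-1]
p=proj("wrist",[[.589,-.284,.076]],s)[0];print(p)
u,v=int(p[0])-75,int(p[1])-75; print(u,v)
c=cv2.resize(im[v:v+150,u:u+150],None,fx=4,fy=4,interpolation=cv2.INTER_CUBIC)
cv2.imwrite("pics/w2f.png",im);cv2.imwrite("pics/w2.png",c)
E
```

```text
time: 3.7
tool_pos: [0.5852, -0.2856, 0.2089]
tool_rot: [3.134, -0.006, 0.319]
contact_force: [0.5, -0.3, -0.3]
opening: 0.0004
grip_force: 0.0
time: 3.95
tool_pos: [0.5835, -0.2835, 0.2028]
tool_rot: [-3.141, -0.0, 0.317]
contact_force: [0.8, 0.4, -0.2]
opening: 0.0005
grip_force: 0.0
3.95 [ 0.5835032  -0.28354888  0.20283385] [-3.14119160e+00 -9.34895036e-05  3.17107095e-01] [ 0.80989779  0.41879363 -0.17377541]
[319.59665099 189.67012309]
244 114
```

View pics/w2.png

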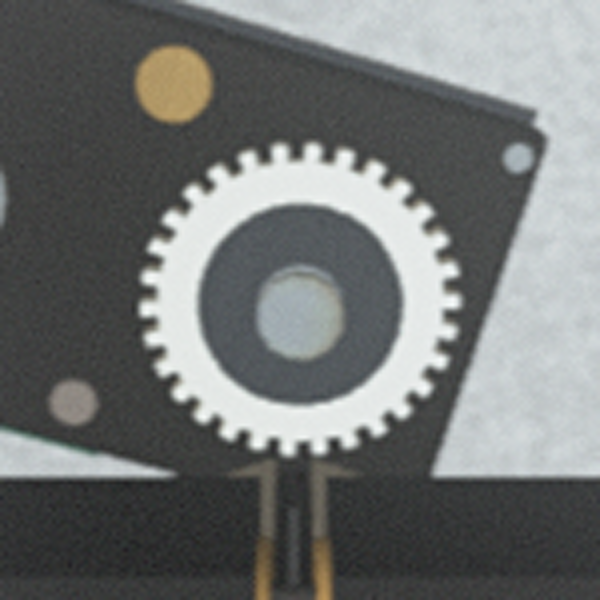

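The stub is up: washer centre at full-image (318.8,189.6), stub top at about (318.6,192.4). I compute its position and the moves to the pliers.

```bash
python3 - <<'E'
from h import *
np.set_printoptions(precision=4,suppress=True)
s=robot.observe()
print(px("wrist",(318.75,189.6),.062,s),px("wrist",(318.6,192.4),.076,s))
g=px("scene",(417,287.2),.012);pv=px("scene",(421.25,249.3),.054);a=px("scene",(409,212),.052);b=px("scene",(439.3,215.8),.052)
print(g,pv,(a+b)/2,a,b,np.linalg.norm(a-b))
m=(a+b)/2;print(np.degrees(np.arctan2(*(g-m)[1::-1])),np.degrees(np.arctan2(*(pv-m)[1::-1])),np.linalg.norm((g-m)[:2]))
y=np.arctan2(*(g-m)[1::-1]);G=g-.128*np.array([np.cos(y),np.sin(y),0]);G[2]=.2;print(G,y,totool(G))
E
```

```text
[ 0.5858 -0.2836  0.062 ] [ 0.5862 -0.2832  0.076 ]
[0.6487 0.246  0.012 ] [0.5898 0.2294 0.054 ] [0.4818 0.2019 0.052 ] [0.4911 0.1711 0.052 ] [0.4726 0.2327 0.052 ] 0.06439694514356457
14.785913033338803 14.273255384326543 0.17263209830393328
[0.525  0.2133 0.2   ] 0.2580628653453042 [ 0.0995 -0.4896  0.0029]
```

```bash
python3 -m jog '[[[1,0.008,-0.039,0,0],[1,0.016,-0.078,0,0],[1,0.024,-0.117,0,0],[1,0.032,-0.156,0,0],[1,0.04,-0.195,0,0]]]' 
python3 -m jog '[[[1,0.008,-0.039,0,0],[1,0.016,-0.078,0,0],[1,0.024,-0.117,0,0],[1,0.032,-0.156,0,0],[1,0.04,-0.195,0,0]]]'
python3 -m jog '[[[1,0.008,-0.039,0,0],[1,0.016,-0.078,0,0.03],[1,0.02,-0.1,0,0.059],[1,0.02,-0.1,0,0.059],[1,0.02,-0.1,0,0.059]]]'
python3 - <<'E'
from h import *
s=robot.observe();print(s['tool_pos'],s['tool_rot'])
im=robot.read_camera("wrist")[:,:,::-1]
y=.258;c=np.array([np.cos(y),np.sin(y),0]);G=np.array([.525,.2133,.046])
print(proj("wrist",[G,G+.065*c,G+.128*c-[0,0,.034]],s))
cv2.imwrite("pics/w3f.png",im)
cv2.imwrite("pics/w3.png",cv2.resize(im[20:260,180:460],None,fx=2.5,fy=2.5,interpolation=cv2.INTER_CUBIC))
E
```

```text
time: 4.42
tool_pos: [0.5599, -0.083, 0.2023]
tool_rot: [-3.141, 0.001, 0.319]
contact_force: [0.8, -0.1, 0.1]
opening: 0.0293
grip_force: 0.0
time: 4.83
tool_pos: [0.5365, 0.1147, 0.2024]
tool_rot: [-3.141, 0.001, 0.319]
contact_force: [0.6, -0.7, -0.3]
opening: 0.0625
grip_force: 0.0
time: 5.25
tool_pos: [0.5244, 0.2149, 0.2022]
tool_rot: [3.141, 0.001, 0.264]
contact_force: [-0.2, -0.4, 0.6]
opening: 0.0912
grip_force: 0.0
[0.52439563 0.2148861  0.20219016] [3.14140353e+00 1.22788796e-03 2.63575212e-01]
[[318.78842788 187.66151819]
 [319.31789902 123.76215012]
 [319.5725989   60.94872079]]
```

View pics/w3.png

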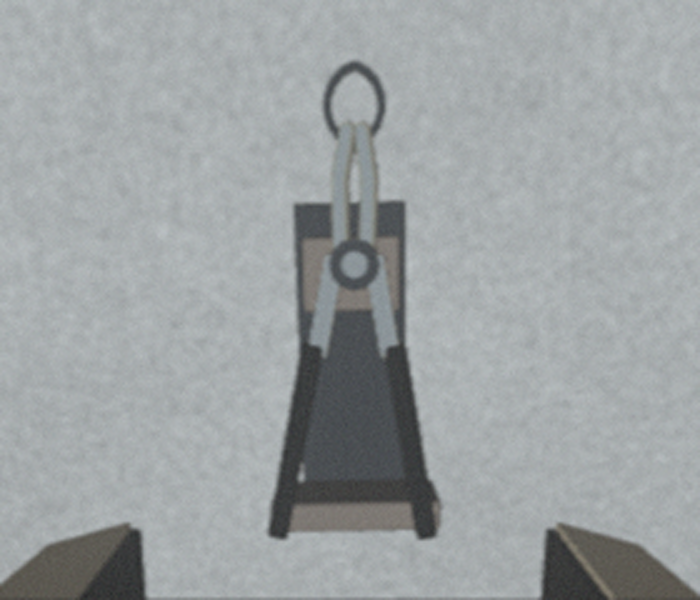

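The pliers lie straight along tool x, 2–3 px right of the prediction: pivot at full-image (321.7,125.3), ring (321.8,62), handle-end mid 321.4.

```bash
python3 - <<'E'
from h import *
np.set_printoptions(precision=4,suppress=True)
s=robot.observe()
for uv,z in(((321.7,125.3),.052),((321.8,62),.0135),((321.4,233.5),.052)):
    P=px("wrist",uv,z,s);print(P,totool(P,s))
E
```

```text
[0.5877 0.2259 0.052 ] [0.064  0.0043 0.1502]
[0.6487 0.2418 0.0135] [0.1272 0.0047 0.1886]
[0.4788 0.1965 0.052 ] [-0.0488  0.0046  0.1503]
```

```bash
python3 -m jog '[[[1,-0.001,0.0045,0.04,0],[1,-0.001,0.0045,0.08,0],[1,-0.001,0.0045,0.115,0],[1,-0.001,0.0045,0.14,0],[1,-0.001,0.0045,0.15,0]]]' 25
python3 -m jog '[[[1,0,0,0.01,0],[1,0,0,0.017,0],[1,0,0,0.017,0],[1,0,0,0.017,0]]]'
python3 -m jog '[[[0.2,0,0,0,0],[0,0,0,0,0],[-0.2,0,0,0,0],[-0.4,0,0,0,0],[-0.6,0,0,0,0]]]' 25
python3 -m jog '[[[-0.8,0,0,0,0],[-1,0,0,0,0],[-1,0,0,0,0],[-1,0,0,0,0],[-1,0,0,0,0]]]' 25
```

```text
time: 5.72
tool_pos: [0.5236, 0.2063, 0.0489]
tool_rot: [3.141, 0.007, 0.258]
contact_force: [-1.0, 0.5, -0.2]
opening: 0.0919
grip_force: 0.0
time: 6.05
tool_pos: [0.5268, 0.2083, 0.0367]
tool_rot: [3.141, -0.002, 0.259]
contact_force: [0.5, 0.5, 0.1]
opening: 0.092
grip_force: 0.0
time: 6.47
tool_pos: [0.5261, 0.2084, 0.036]
tool_rot: [3.142, -0.001, 0.259]
contact_force: [-0.2, 0.4, 1.4]
opening: 0.0632
grip_force: 0.4
time: 6.88
tool_pos: [0.526, 0.2084, 0.0359]
tool_rot: [3.142, 0.0, 0.259]
contact_force: [-1.8, -0.1, 4.1]
opening: 0.0295
grip_force: 15.6
```

Squeezed to 29.5 mm opening. Now lifting.

```bash
python3 -m jog '[[[-1,0,0,0,0],[-1,0,0,0,0],[-1,0,0,-0.005,0],[-1,0,0,-0.015,0],[-1,0,0,-0.03,0]]]'
python3 -m jog '[[[-1,0,0,-0.03,0],[-1,0,0,-0.06,0],[-1,0,0,-0.09,0],[-1,0,0,-0.115,0],[-1,0,0,-0.13,0]]]'
python3 -m jog '[[[-1,0,0,0,0],[-1,0,0,0,0],[-1,0,0,0,0],[-1,0,0,0,0],[-1,0,0,0,0]]]'
python3 - <<'E'
from h import *
s=robot.observe()
T=R.from_euler('xyz',s['tool_rot']).as_matrix();p=np.array(s['tool_pos'])
im=robot.read_camera("wrist")[:,:,::-1]
sd=robot.read_camera("side")[:,:,::-1]
for n in("wrist","side"): print(n,proj(n,[p+T@[.128,0,-.011+.034],p+T@[.065,0,-.011],p+T@[0,0,-.011]],s))
u=[int(v) for v in proj("side",[p+T@[.06,0,0]],s)[0]]
a=cv2.resize(im[20:240,220:420],None,fx=2,fy=2,interpolation=cv2.INTER_CUBIC)
y0,x0=max(u[1]-55,0),u[0]-45;print(x0,y0)
b=cv2.resize(sd[y0:y0+110,x0:x0+95],None,fx=4,fy=4,interpolation=cv2.INTER_CUBIC)
cv2.imwrite("pics/w4f.png",im);cv2.imwrite("pics/w4.png",np.hstack([a,b]))
E
```

```text
time: 7.3
tool_pos: [0.5251, 0.208, 0.0651]
tool_rot: [3.141, 0.003, 0.259]
contact_force: [0.4, 0.2, -2.2]
opening: 0.0289
grip_force: 24.8
time: 7.72
tool_pos: [0.527, 0.2086, 0.1995]
tool_rot: [3.141, -0.005, 0.259]
contact_force: [0.6, 0.3, -1.2]
opening: 0.0288
grip_force: 24.9
time: 8.13
tool_pos: [0.5253, 0.2081, 0.1942]
tool_rot: [3.142, 0.003, 0.259]
contact_force: [0.1, -0.5, -1.5]
opening: 0.0289
grip_force: 24.9
wrist [[ 3.17772029e+02 -1.31996218e-01]
 [ 3.17765524e+02  1.30048678e+02]
 [ 3.17563213e+02  2.60584468e+02]]
side [[329.11735158 104.64581719]
 [308.90715832  95.99490607]
 [285.8532236  101.24133711]]
262 45
```

View pics/w4.png

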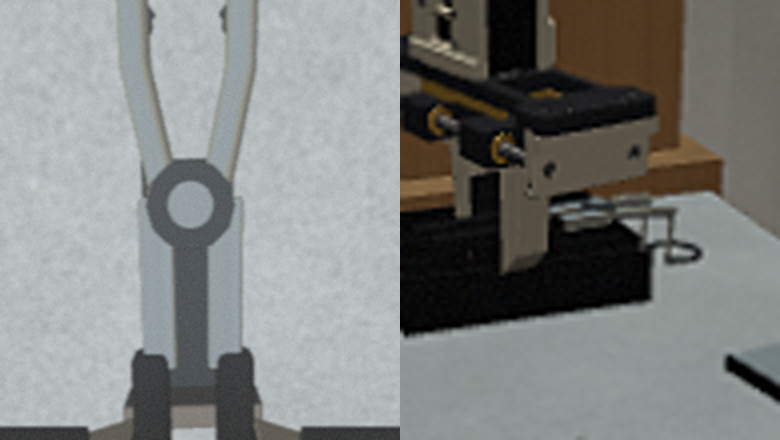

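The pliers are held and lifted: pivot at wrist px (315,122), ring at side px (332,108). I carry them to the stub at yaw -0.8, so both fixed cameras see the ring in profile.

```bash
python3 -m jog '[[[-1,-0.0066,0.019,0,0.053],[-1,-0.0132,0.038,0,0.106],[-1,-0.02,0.057,0,0.159],[-1,-0.0265,0.076,0,0.212],[-1,-0.033,0.095,0,0.265]]]'
python3 -m jog '[[[-1,-0.0013,0.02,0,0.053],[-1,-0.0026,0.04,0,0.106],[-1,-0.0039,0.06,0,0.159],[-1,-0.0052,0.08,0,0.212],[-1,-0.0064,0.1,0,0.265]]]'
python3 -m jog '[[[-1,0.004,0.0196,0,0.053],[-1,0.008,0.0392,0,0.106],[-1,0.012,0.0588,0,0.159],[-1,0.016,0.0784,0,0.212],[-1,0.02,0.098,0,0.265]]]'
python3 -m jog '[[[-1,0.009,0.018,0,0.053],[-1,0.018,0.036,0,0.106],[-1,0.027,0.054,0,0.159],[-1,0.036,0.072,0,0.212],[-1,0.045,0.0895,0,0.265]]]'
python3 -m jog '[[[-1,0,0,0.01,0],[-1,0,0,0.03,0],[-1,0,0,0.04,0],[-1,0,0,0.045,0],[-1,0,0,0.045,0]]]'
python3 -m jog '[[[-1,0,0,0,0],[-1,0,0,0,0],[-1,0,0,0,0]]]'
cat > look.py <<'E'
import sys
from h import *
np.set_printoptions(precision=4,suppress=True)
s=robot.observe();t=sys.argv[1]
T=R.from_euler('xyz',s['tool_rot']).as_matrix();p=np.array(s['tool_pos'])
ring=p+T@[.128,0,.023];st=np.array([.586,-.2834,.076])
print(p,s['tool_rot'],ring,totool(st,s),s['opening'],s['grip_force'])
out=[]
for n,k in(("side",4),("scene",7)):
    im=robot.read_camera(n)[:,:,::-1]; cv2.imwrite(f"pics/{t}_{n}f.png",im)
    u=proj(n,[ring],s)[0];w=int(380/k);h=int(440/k);x0,y0=int(u[0])-w//2,int(u[1])-h//2
    out.append(cv2.resize(im[y0:y0+h,x0:x0+w],(380,440),interpolation=cv2.INTER_CUBIC))
    print(n,x0,y0,'scale',380/w,440/h,proj(n,[ring,st,[*st[:2],.062]],s).tolist())
cv2.imwrite(f"pics/{t}.png",np.hstack(out))
E
python3 look.py w5
```

```text
time: 8.65
tool_pos: [0.5181, 0.1072, 0.1953]
tool_rot: [3.141, 0.001, -0.009]
contact_force: [0.3, -0.1, -1.6]
opening: 0.0287
grip_force: 24.9
time: 9.07
tool_pos: [0.5111, 0.0072, 0.1953]
tool_rot: [3.141, 0.001, -0.274]
contact_force: [0.9, 0.0, -2.2]
opening: 0.0288
grip_force: 24.9
time: 9.48
tool_pos: [0.5041, -0.0926, 0.1954]
tool_rot: [3.141, 0.001, -0.539]
contact_force: [0.4, 0.5, -2.1]
opening: 0.0288
grip_force: 24.9
time: 9.9
tool_pos: [0.4971, -0.1926, 0.1953]
tool_rot: [3.141, 0.001, -0.804]
contact_force: [-0.1, -0.1, -1.6]
opening: 0.029
grip_force: 24.9
time: 10.32
tool_pos: [0.4967, -0.1908, 0.1493]
tool_rot: [3.141, 0.003, -0.8]
contact_force: [-1.0, -0.4, -2.2]
opening: 0.029
grip_force: 24.9
time: 10.57
tool_pos: [0.4979, -0.1916, 0.1516]
tool_rot: [-3.141, -0.002, -0.801]
contact_force: [0.1, -0.5, -2.4]
opening: 0.0286
grip_force: 24.9
[ 0.4979 -0.1916  0.1516] [-3.1412 -0.0017 -0.8007] [ 0.587  -0.2835  0.1288] [0.1271 0.0007 0.0758] 0.02859483214766222 24.906945526599884
side 390 203 scale 4.0 4.0 [[437.35351478081355, 258.5213732296967], [429.8366369414544, 284.3296774241061], [428.1196477941455, 290.6893073238276]]
scene 181 118 scale 7.037037037037037 7.096774193548387 [[208.60578896046664, 149.7920631886795], [212.343061356776, 168.54144963483154], [213.21009402905096, 173.371022617112]]
```

View pics/w5.png

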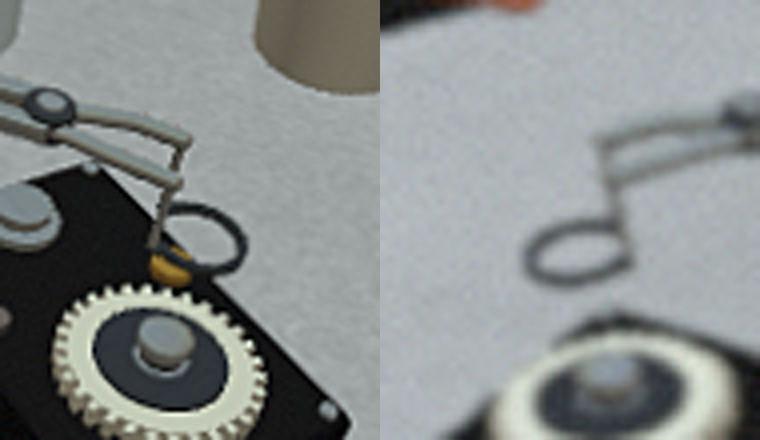

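Side: ring centre at px (440.2,263) and stub top at (431.7,286.7). Scene: ring (209.3,153.4), stub top (213.2,169.8). The ring hangs lower than nominal. I'll triangulate it relative to the stub.

```bash
cat > tri.py <<'E'
import json,sys
from h import *
from scipy.optimize import least_squares
np.set_printoptions(precision=4,suppress=True)
st=np.array([.586,-.2834,.076])
d=json.loads(sys.argv[1]); s=robot.observe()
f=lambda P:np.concatenate([proj(n,[P])[0]-proj(n,[st])[0]-(np.array(r)-np.array(t)) for n,(r,t) in d.items()])
o=least_squares(f,st+[0,0,.03],x_scale=.01,diff_step=1e-3);P=o.x
print("ring",P,"res",o.fun,"ring->groove in tool axes",totool(st-[0,0,.0115],s)-totool(P,s),"in tool",totool(P,s))
E
python3 tri.py '{"side":[[440.2,263],[431.7,286.7]],"scene":[[209.3,153.4],[213.2,169.8]]}'
```

```text
ring [ 0.5897 -0.2836  0.1238] res [-0.1613 -0.0401 -0.2625  0.0428] ring->groove in tool axes [-0.0028  0.0026  0.0593] in tool [ 0.13   -0.0021  0.0278]
```

```bash
python3 -m jog '[[[-1,-0.0025,0.002,0.01,0],[-1,-0.0025,0.002,0.02,0],[-1,-0.0025,0.002,0.03,0],[-1,-0.0025,0.002,0.038,0],[-1,-0.0025,0.002,0.038,0]]]'
python3 -m jog '[[[-1,0,0,0,0],[-1,0,0,0,0],[-1,0,0,0,0]]]'
python3 look.py w6
```

```text
time: 11.08
tool_pos: [0.4932, -0.1907, 0.1106]
tool_rot: [3.141, 0.003, -0.801]
contact_force: [-0.5, 0.7, -2.4]
opening: 0.0287
grip_force: 24.9
time: 11.33
tool_pos: [0.4946, -0.1914, 0.1132]
tool_rot: [-3.141, -0.001, -0.801]
contact_force: [0.6, 0.9, -1.3]
opening: 0.0286
grip_force: 24.9
[ 0.4946 -0.1914  0.1132] [-3.1414 -0.001  -0.8012] [ 0.5837 -0.2833  0.0903] [ 0.1297 -0.0016  0.0373] 0.02859081239671995 24.907076954841614
side 383 223 scale 4.0 4.0 [[430.33263807191946, 278.05865346087444], [429.8366369414544, 284.3296774241061], [428.1196477941455, 290.6893073238276]]
scene 185 132 scale 7.037037037037037 7.096774193548387 [[212.098411830764, 163.0346167548492], [212.343061356776, 168.54144963483154], [213.21009402905096, 173.371022617112]]
```

View pics/w6.png

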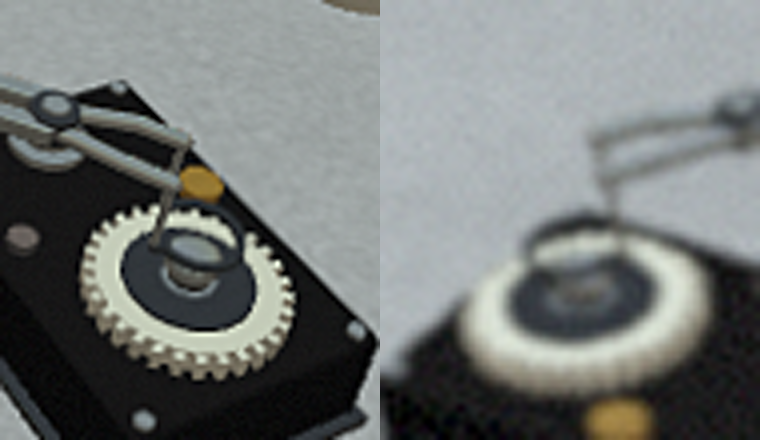

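Side: the ring centre is at (433.2,282) with the stub top visible inside it. Scene: the ring is at (213.1,166.5).

```bash
python3 tri.py '{"side":[[433.2,282],[431.7,286.7]],"scene":[[213.1,166.5],[213.2,169.8]]}'
```

```text
ring [ 0.5864 -0.2829  0.0856] res [-0.2763 -0.071  -0.4445  0.0754] ring->groove in tool axes [0.0001 0.0006 0.0211] in tool [ 0.1297 -0.0023  0.0277]
```

Centred within 1 mm, so I descend watching the force.

```bash
python3 -m jog '[[[-1,0,0.0005,0.004,0],[-1,0,0.0005,0.008,0],[-1,0,0.0005,0.012,0],[-1,0,0.0005,0.012,0],[-1,0,0.0005,0.012,0]]]'
python3 -m jog '[[[-1,0,0,0.003,0],[-1,0,0,0.006,0],[-1,0,0,0.008,0],[-1,0,0,0.008,0],[-1,0,0,0.008,0]]]'
python3 -m jog '[[[-1,0,0,0,0],[-1,0,0,0,0],[-1,0,0,0,0]]]'
```

```text
time: 11.85
tool_pos: [0.4936, -0.1915, 0.1003]
tool_rot: [3.141, 0.001, -0.801]
contact_force: [0.1, 0.3, -1.1]
opening: 0.0289
grip_force: 24.9
time: 12.27
tool_pos: [0.4939, -0.1916, 0.0928]
tool_rot: [-3.142, -0.0, -0.801]
contact_force: [-1.0, 0.6, -0.3]
opening: 0.0287
grip_force: 24.9
time: 12.52
tool_pos: [0.4939, -0.1916, 0.0929]
tool_rot: [-3.142, -0.0, -0.801]
contact_force: [0.3, 0.7, -1.5]
opening: 0.029
grip_force: 24.9
```

```bash
for i in 1 ; do python3 -m jog '[[[-1,0,0,0.001,0],[-1,0,0,0.001,0],[-1,0,0,0.001,0],[-1,0,0,0.001,0]]]'; done
python3 -m jog '[[[-1,0,0,0.001,0],[-1,0,0,0.001,0],[-1,0,0,0.001,0],[-1,0,0,0.001,0]]]'
python3 look.py w7
```

```text
time: 12.85
tool_pos: [0.4939, -0.1916, 0.0918]
tool_rot: [-3.142, -0.0, -0.801]
contact_force: [0.3, 0.4, 0.6]
opening: 0.0286
grip_force: 24.9
time: 13.18
tool_pos: [0.4939, -0.1916, 0.0907]
tool_rot: [-3.142, -0.0, -0.801]
contact_force: [-0.3, 1.0, 0.7]
opening: 0.0287
grip_force: 25.0
[ 0.4939 -0.1916  0.0907] [-3.1415 -0.0002 -0.8012] [ 0.583  -0.2835  0.0678] [ 0.13   -0.0022  0.0148] 0.028741376515003605 24.956816732883453
side 380 233 scale 4.0 4.0 [[427.2495910953397, 288.68860006675004], [429.8366369414544, 284.3296774241061], [428.1196477941455, 290.6893073238276]]
scene 186 139 scale 7.037037037037037 7.096774193548387 [[213.6237449280969, 170.72635552997377], [212.343061356776, 168.54144963483154], [213.21009402905096, 173.371022617112]]
```

View pics/w7.png

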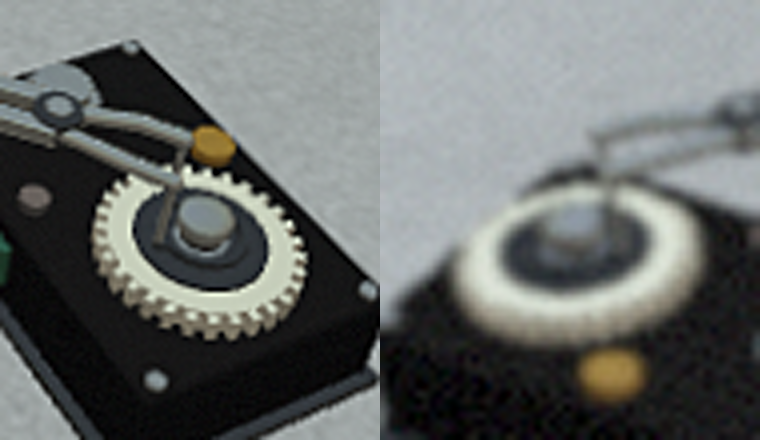

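The ring lies on the washer with the stub through it. The vertical force reading rose by about 2.5 N, which confirms light contact. The grip is 25 N and the handles are at 28.7 mm (squeezed).

```bash
python3 -m jog '[[[-1,0,0,0,0],[-1,0,0,0,0],[-1,0,0,0,0]]]'; python3 -c "
from cell import robot
print(robot.hand_in())"
```

```text
time: 13.53
tool_pos: [0.4939, -0.1916, 0.0907]
tool_rot: [3.142, -0.0, -0.801]
contact_force: [0.6, 1.0, -0.6]
opening: 0.0288
grip_force: 25.0
the job is handed in; nothing more can be done
None
```

I handed the job in at 13.5 s, and no verdict came back: the plunger was pressed to its stop, and the spread ring is around the stub, resting lightly on the washer at the groove, with the pliers still held squeezed at 25 N.

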